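# Hook the mug out of the gap for the tea tray

### The job

The blue mug has been pushed far back in the gap between the air fryer and the toaster: pick up the oven hook from the chopping board, catch the mug by its handle and draw it out upright in front of the two appliances, without putting the hand on the mug while it is in the gap. Lay the hook back down on the chopping board, then stand the mug upright in the middle of the cork coaster on the tea tray. Do not knock over or push aside the jars or the things on the tray.

Things in the scene. Friction and masses are not known exactly. Their poses are not given: they have to be found in the camera images.
- mug_center (a point): Blue stoneware mug, round, 64 mm outside diameter, 92 mm tall, wall 4 mm, 0.2 to 0.45 kg. The point is on its axis, half-way up (46 mm above its foot). Its z axis points up; the handle stands out along its own -x. At the start it stands 80 to 135 mm deep (its axis) in the gap between air fryer and toaster, handle towards the mouth, turned up to 0.6 rad to the robot's left or 0.15 rad to the right.
- mug_loop (a point): The middle of the opening of the mug's handle, 45 mm from the mug's axis, 50 mm above its foot; axes as the mug's. The handle lies in the mug's x-z plane: a round bar 10 mm thick, its upright part centred 63 mm from the mug's axis, 32 to 68 mm above the foot, joined to the mug at 23 and 77 mm. The opening is 26 mm wide (along x) and about 40 mm high; one passes through it along y.
- hook_grip (a point): Oven hook, 0.16 kg, lying flat on the chopping board: light wooden handle 110 mm long, 22 mm wide, 26 mm high, then a straight steel rod 7 mm thick with a bent end. The point is the centre of the wooden handle, 13 mm above the board. x runs along the handle towards the bent end, y to the side the bent end points to, z up. It balances about 40 mm ahead of this point.
- hook_bend (a point): The bend of the oven hook, 175 mm ahead of the handle's centre along its x axis, at the same height; same axes as the handle. The rod runs along x from the handle's front end (120 mm behind this point) to here; then the toe, 7 mm thick, goes off to +y, leaning back a little: its rounded tip is at y = 30 mm, x = -4 mm from here.
- board_top (a point): The wooden chopping board, fixed, 300 mm (its x) by 200 mm (its y), 18 mm thick. The point is the centre of its upper face.
- coaster_top (a point): The round cork coaster, fixed in the tea tray, 96 mm across, 5 mm thick. The point is the centre of its upper face, 11 mm above the counter.
- tray: The dark wooden tea tray, fixed, 340 mm (its x) by 150 mm (its y); origin at the centre of its underside; floor 6 mm thick, rim 6 mm wide and 22 mm high. Coaster, milk jug and tea tin stand in it in a row along its x, 110 mm apart, in any order.
- jug_center (a point): The white china milk jug, loose, on the tray: up to 70 mm across, 85 mm tall, thin handle to its -y (reaching 52 mm from its axis). The point is half-way up its axis, 43 mm above its foot.
- teatin_center (a point): The red and yellow tea tin with a brass lid, loose, on the tray: 69 mm across, 92 mm tall. The point is half-way up its axis, 46 mm above its foot.
- coffee_center (a point): The amber glass coffee jar with black lid, loose, standing on the counter before the air fryer or the toaster, beside the mouth of the gap: 68 mm across, 112 mm tall. The point is half-way up its axis.
- sugar_center (a point): The white sugar jar with red lid, loose, standing on the counter on the other side of the mouth of the gap: 68 mm across, 112 mm tall. The point is half-way up its axis.
- fryer_corner (a point): Lower front corner, on the gap's side, at counter height, of the black air fryer (fixed; 270 mm deep, 230 mm wide, 245 mm tall, edges rounded), which stands on the robot's left of the gap. Its front face runs from here to +y of this frame, its wall along the gap from here to +x.
- fryer_handle (a point): Middle of the upright black basket handle on the air fryer's front: 36 mm wide, 20 mm thick, from 40 to 131 mm above the counter, its outer face 57 mm before the air fryer's front face.
- toaster_corner (a point): Lower front corner, on the gap's side, at counter height, of the steel toaster (fixed; 280 mm deep, 170 mm wide, 188 mm tall, edges rounded), on the robot's right of the gap, which is 135 to 170 mm wide. Its front face runs from here to -y of this frame, its wall along the gap from here to +x. Its lever stands out 22 mm, 35 to 75 mm along -y from here, 133 to 147 mm above the counter.
Mind the look-alikes: they are no part of the job. Leave any pink look-alike of the part that bears mug_center alone.

How it is judged:
On the way, in this order (a step that is already met when the one before it is completed fails the run):
1. the hook, in the hand, is through the mug's handle and bears on the mug, which is still in the gap (contact force between the fingers and hook above 1 N and contact force between hook and mug above 0.2 N and distance between hook_bend and mug_loop below 0.026 m and x of mug_center in the frame of fryer_corner above 0.03 m), for 0.05 s.
2. the mug stands upright on the counter, its axis at least 25 mm in front of both appliances (x of mug_center in the frame of fryer_corner below -0.025 m and x of mug_center in the frame of toaster_corner below -0.025 m and angle between mug_center's own z axis and vertical below 0.1 rad and height (world z) of mug_center below 0.06 m and contact force between the fingers and mug below 0.2 N), for 0.2 s.
3. the hook lies back on the chopping board, let go, while the mug waits on the counter (x of hook_grip in the frame of board_top between -0.15 and 0.15 m and y of hook_grip in the frame of board_top between -0.1 and 0.1 m and z of hook_grip in the frame of board_top between 0.005 and 0.022 m and contact force between the fingers and hook below 0.1 N and height (world z) of mug_center below 0.05 m and horizontal distance between mug_center and coaster_top above 0.05 m), for 0.2 s.
At the end, for the whole second after the job is handed in: The mug stands upright (within 0.08 rad) and still on the cork coaster, its axis within 18 mm of the coaster's centre; the oven hook lies on the chopping board (the centre of its handle over the board, 5 to 22 mm above it) (horizontal distance between mug_center and coaster_top below 0.018 m and angle between mug_center's own z axis and vertical below 0.08 rad and z of mug_center in the frame of coaster_top between 0.042 and 0.05 m and linear speed of mug below 0.02 m/s and x of hook_grip in the frame of board_top between -0.15 and 0.15 m and y of hook_grip in the frame of board_top between -0.1 and 0.1 m and z of hook_grip in the frame of board_top between 0.005 and 0.022 m); the robot touches nothing.
It fails at once if the coffee jar or the sugar jar is pushed more than 20 mm or knocked over (distance of any of coffee_center, sugar_center from where it was at the start of the episode above 0.02 m or angle between any of coffee_center, sugar_center's own z axis and vertical above 0.35 rad).
It fails at once if the milk jug or the tea tin is pushed more than 20 mm or knocked over (distance of any of jug_center, teatin_center from where it was at the start of the episode above 0.02 m or angle between any of jug_center, teatin_center's own z axis and vertical above 0.35 rad).
It fails at once if the mug is tipped by more than about 35 degrees (angle between mug_center's own z axis and vertical above 0.6 rad).
It fails at once if the fingers or the arm touch the mug while its axis is still behind the fronts of the appliances (in the gap) (x of mug_center in the frame of fryer_corner above 0 m and contact force between any of the fingers, the arm and mug above 0.5 N).
It also fails if it takes over 72 s, if anything falls off the work surface, if the arm or the gripper's body presses on something with over 40 N, if the wrist force passes 120 N, or if a joint passes its speed limit or range.

### The arm

A 6-joint arm with a two-finger parallel gripper is mounted at the origin on the work surface. World frame = base frame: x ahead of the robot, y to its left, z up, the work surface at z = 0. Lengths are in m, angles in rad, forces in N, time in s.
With the tool pointing down it reaches from about 0.325 to 0.85 m from the base axis. Payload 15.5 kg.
Tool frame: the origin (TCP) lies on the centre line of the jaws, within the pads' length; the fingertips stand nose_length ahead of it and the grasp point (between the pads) lies 3 mm ahead of it (nose_length is the distance from the TCP to the fingertips, in m); z points along the fingers, y is the line along which they close (so a half turn about z gives the same grasp; the last joint's range is limited). The gripper opens to 91 mm and grips with 3 to 60 N. Pads are 32 mm wide; open, the fingers measure 118 mm over their backs; the gripper's body (76 mm by 178 mm) begins 60 mm behind the grasp point.
Start: joints at [1.073, 0.494, 1.345, -0, 1.302, -0.096], TCP at [0.244, 0.575, 0.236] pointing down, gripper open.
Joint ranges: [-2.91, 2.91], [-0.82, 2.16], [0.22, 2.67], [-1.22, 4.37], [0.12, 2.79], [-3.08, 3.08]. Speed limits (rad/s): [1.89, 1.89, 2.57, 3.01, 3.01, 3.01].

### API

Orientations are given as a unit quaternion [w, x, y, z].
In Python, from workcell import get_obs, camera, hand_in, nose_length gives the robot as it stands. The module is installed in compiled form; this text tells all that it offers.
- The arm moves only by the tool step_arm, never from a script. Its argument "plan" is one flat list of numbers, 7 for each row, row after row: the turn, a rotation vector about the world's x, y, z in degrees, then the shift along the world's x, y, z in mm, then the finger opening in mm, from 0 to 91.2. In form: [wx, wy, wz, dx, dy, dz, claw, wx, wy, wz, dx, dy, dz, claw, ...]. A call has 1 to 12 rows; each row is the pose to reach, as a shift and turn from the pose commanded when the call began; what a row does not reach only later rows make up. A row lasts 1/12 s, in which the tool goes at most 41.7 mm and 7.16 degrees, less where a joint would pass 70% of its speed; a pose out of reach is approached as far as the arm can. A call with a gripper value outside its range is refused whole. The fingers move at their own pace and stop on an object; "grip_force" is the grip in N (left out, the last holds). Time passes only in rows, so rows that repeat a pose let the fingers close. It gives the time, the measured TCP pose, the force, the opening and the grip force at its end, in the units of the state.
- get_obs(): the state, without advancing time (a new reading comes with each control period).
- camera(name): name is "side" or "top"; returns a dict with "image" (384x512x3 uint8, blue, green, red), "z_map" (384x512 float32, m along the optical axis (not along the pixel's ray), 0 where there is no reading), "camera_matrix" (3x3 intrinsics, pixels), "dist" ([k1, k2, p1, p2, k3] as OpenCV has them; the pictures are not rectified), "pose" (4x4, takes a point from camera to world coordinates). Camera axes: x right, y down, z forward; pixel columns grow to the right and rows downward; lengths in m; the calibration is good to about 2 mm. A picture is of the moment at which its call begins.
- hand_in(): hands the job in; it is judged then, once.
The state is a dict: "time_s": time; "joint_pos": joint angles; "qd": joint speeds; "tau": joint torques, N m; "position": TCP position; "tool_rot": TCP orientation; "force": force on the tool from outside, world axes, zero at the start; "wrist_torque": the same for the moment, N m; "finger_gap": finger opening in m; "gripper_force": force on a finger pad.
Only numpy, scipy, OpenCV 4.12 (cv2) and the standard library are available. Lean on these libraries where they do the work, as an engineer would, in place of code of your own. Each camera call takes 0.05 s, during which the arm holds its last target. There are 200 camera calls.

## Working session

There is one attempt and no reset: what is moved stays moved. The work goes in short steps, Python scripts to look and compute and a tool call to move; the robot and the scene stay as the last step left them, time stands still between calls to the robot, and variables do not carry over. Pictures are saved under pics/ and viewed, at most 12 in all, crops included, and the job is handed in when it is done.

Besides the shell and the picture viewer there is one more tool, called as name(argument=value, ...) on one line, values as JSON. step_arm: Moves the arm, as the interface text tells. Its arguments: {"type":"object","properties":{"plan":{"type":"array","items":{"type":"number"}},"grip_force":{"type":"number"}},"required":["plan"]}

```bash
mkdir -p pics
python3 - <<'E'
from workcell import *
import cv2,numpy as np
print(get_obs(),nose_length if not callable(nose_length) else nose_length())
for n in("side","top"):
    c=camera(n);cv2.imwrite(f"pics/{n}0.png",cv2.resize(c["image"],(800,600)) if 0 else c["image"]);np.savez(f"{n}0.npz",**c)
    print(n,c["camera_matrix"],c["dist"],c["pose"])
E
```

```text
{'time_s': 0.0, 'joint_pos': array([ 1.07349906e+00,  4.94194192e-01,  1.34616846e+00, -3.35450628e-05,
        1.30251236e+00, -9.54962339e-02]), 'qd': array([-0.00125084,  0.00066612,  0.00176138, -0.00012234, -0.00078442,
       -0.00091851]), 'tau': array([ 4.65008397e-04, -8.78833008e+01, -3.81841707e+01,  7.07980245e-02,
        5.38467534e-02, -4.09202801e-05]), 'position': array([0.24424559, 0.57488642, 0.23531877]), 'tool_rot': array([-1.71808142e-04,  1.99547411e-01,  9.79887963e-01, -6.17942442e-04]), 'force': array([ 0.12295194, -0.40149758,  0.05830137]), 'wrist_torque': array([0.00804583, 0.02671105, 0.00707578]), 'gripper_force': 0.0, 'finger_gap': 0.09133219373715212} 0.022
side [[383.05153544   0.         249.2623213 ]
 [  0.         383.05153544 192.04505795]
 [  0.           0.           1.        ]] [-0.0615999  0.         0.         0.         0.       ] [[-0.98425804 -0.11842618  0.13119206  0.45280971]
 [-0.17667845  0.64012535 -0.74767925  0.77251812]
 [ 0.00456543 -0.75908812 -0.65097188  0.77547782]
 [ 0.          0.          0.          1.        ]]
top [[421.57633421   0.         247.12384214]
 [  0.         421.57633421 189.64428313]
 [  0.           0.           1.        ]] [-0.01130062  0.          0.          0.          0.        ] [[ 0.00379294 -0.99546705  0.09503138  0.48372915]
 [-0.99976212 -0.00581604 -0.02102083 -0.00735978]
 [ 0.02147825 -0.09492905 -0.99525231  1.30762294]
 [ 0.          0.          0.          1.        ]]
```

View pics/side0.png

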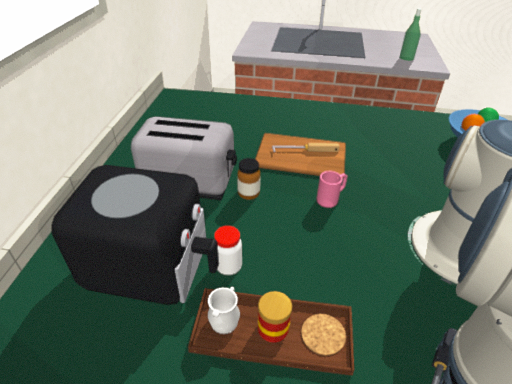

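View pics/top0.png

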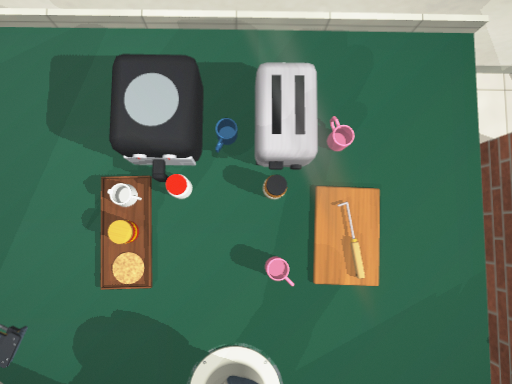

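The side view shows the black fryer at (130,230), the toaster at (185,155), the coffee jar at (248,180) and the sugar jar at (228,250). The tray holds jug (223,310), tin (274,317) and coaster (323,335), and the hook lies on the board at (300,150).

In the top view, three mugs could be the target: (226,130), (277,268) and (340,137). Only (226,130) is blue and in the gap; the other two are pink look-alikes.

```bash
cat > h.py <<'E'
import cv2,numpy as np
def load(n):
    return dict(np.load(n))
def cloud(c):
    z=c["z_map"];h,w=z.shape
    u,v=np.meshgrid(np.arange(w),np.arange(h))
    p=cv2.undistortPoints(np.stack([u,v],-1).reshape(-1,1,2).astype(float),c["camera_matrix"],c["dist"]).reshape(h,w,2)
    P=np.dstack([p*z[...,None],z])
    W=P@c["pose"][:3,:3].T+c["pose"][:3,3]
    W[z==0]=np.nan
    return W
def ray(c,uv,h):
    p=cv2.undistortPoints(np.array(uv,float).reshape(-1,1,2),c["camera_matrix"],c["dist"]).reshape(-1,2)
    d=np.c_[p,np.ones(len(p))]@c["pose"][:3,:3].T;o=c["pose"][:3,3]
    return o+d*((h-o[2])/d[:,2])[:,None]
def hsv(c): return cv2.cvtColor(c["image"],cv2.COLOR_BGR2HSV)
def box(shape,x0,y0,x1,y1):
    m=np.zeros(shape,bool);m[y0:y1,x0:x1]=1;return m
E
python3 - <<'E'
from h import *
np.set_printoptions(precision=4,suppress=True)
t=load("top0.npz");W=cloud(t);H=hsv(t);S=H.shape[:2]
def circ(name,m,h):
    pts=np.argwhere(m)[:,::-1]
    c,_=cv2.findContours(m.astype(np.uint8),0,1);c=max(c,key=cv2.contourArea)
    (x,y),r=cv2.minEnclosingCircle(c);e=cv2.fitEllipse(c)[0]
    w=W[m];print(name,"circ",ray(t,[(x,y)],h)[0],"ell",ray(t,[e],h)[0],"r",r,"depthmed",np.nanmedian(w,0))
hz=W[...,2]
print("counter z",np.nanmedian(hz[300:340,60:90]))
blue=(H[...,0]>95)&(H[...,0]<125)&(H[...,1]>120)&box(S,205,105,250,165)
w=W[blue];print("blue z range",np.nanpercentile(w[:,2],[1,50,99]))
circ("mug",cv2.morphologyEx((blue).astype(np.uint8),cv2.MORPH_OPEN,np.ones((9,9)))>0,.092)
print("handle px", np.argwhere(blue)[:, ::-1].max(0), )
hp=blue&(np.indices(S)[0]>140);print("handle lowrow", [(r,np.flatnonzero(hp[r]).min(),np.flatnonzero(hp[r]).max(),np.nanmedian(hz[r][hp[r]])) for r in range(140,155) if hp[r].any()])
for n,b,h in(("sugar",(160,165,200,205),.112),("coffee",(258,168,295,205),.112),("jug",(105,178,145,210),.085),("tin",(103,216,140,250),.092)):
    circ(n,(hz>h-.012)&(hz<h+.012)&box(S,*b),h)
cor=(H[...,1]>50)&(H[...,2]>150)&box(S,110,250,150,286);circ("coaster",cor,.011)
# tray, board
br=(hz>.012)&(hz<.05)&box(S,305,180,390,295)
c,_=cv2.findContours(br.astype(np.uint8),0,1);c=max(c,key=cv2.contourArea);r=cv2.minAreaRect(c)
print("board",ray(t,cv2.boxPoints(r),.018),ray(t,[r[0]],.018))
tr=(hz>.014)&(hz<.03)&box(S,95,170,156,295)
c=np.argwhere(tr)[:,::-1].astype(np.int32);r=cv2.minAreaRect(c);print("tray",ray(t,cv2.boxPoints(r),.022),ray(t,[r[0]],.022))
# hook
hk=(hz>.036)&box(S,345,235,370,282);r=cv2.minAreaRect(np.argwhere(hk)[:,::-1].astype(np.int32));print("hook handle",r,ray(t,cv2.boxPoints(r),.044),ray(t,[r[0]],.044))
# appliances
for n,b,lo in(("fryer",(100,40,210,175),.15),("toaster",(248,50,325,175),.12)):
    w=W[box(S,*b)&(hz>lo)];w=w[~np.isnan(w[:,0])];print(n,"min",w.min(0),"max",w.max(0));
    for zz in(.1,.13,.16,.19,.21,.23):
        q=w[abs(w[:,2]-zz)<.012]
        if len(q)>5: print(zz,np.percentile(q,[2,98],axis=0)[:,:2].ravel(),len(q))
    rr=cv2.minAreaRect(w[:,:2].astype(np.float32));print("rect",cv2.boxPoints(rr))
im=t["image"]
a=cv2.resize(im[95:215,150:300],(750,600),interpolation=cv2.INTER_CUBIC);cv2.imwrite("pics/c1.png",a)
a=cv2.resize(im[185:290,305:385],(457,600),interpolation=cv2.INTER_CUBIC);cv2.imwrite("pics/c2.png",a)
E
```

```text
counter z -0.0009163060701116166
blue z range [-0.0017  0.041   0.0945]
mug circ [0.7708 0.0296 0.092 ] ell [0.7726 0.0293 0.092 ] r 13.463011741638184 depthmed [0.7899 0.0315 0.0401]
handle px [237 151]
handle lowrow [(141, np.int64(218), np.int64(234), np.float64(0.05245544354573339)), (142, np.int64(218), np.int64(232), np.float64(0.03854077608131856)), (143, np.int64(217), np.int64(231), np.float64(0.026616668304337177)), (144, np.int64(217), np.int64(228), np.float64(0.02291034835791006)), (145, np.int64(216), np.int64(222), np.float64(0.02945718395286634)), (146, np.int64(216), np.int64(221), np.float64(0.07498591119038)), (147, np.int64(216), np.int64(221), np.float64(0.07395188590021495)), (148, np.int64(215), np.int64(220), np.float64(0.04927167515113062)), (149, np.int64(215), np.int64(220), np.float64(0.04850511061771545)), (150, np.int64(216), np.int64(219), np.float64(0.05639761722528669)), (151, np.int64(216), np.int64(218), np.float64(0.04711810442863773))]
sugar circ [0.6134 0.1686 0.112 ] ell [0.6131 0.1688 0.112 ] r 10.578767776489258 depthmed [0.6153 0.1702 0.1115]
[... 852 characters left out ...]
79 -0.3424  0.044 ]
 [ 0.4719 -0.366   0.044 ]
 [ 0.3447 -0.3849  0.044 ]
 [ 0.3409 -0.3615  0.044 ]] [[ 0.4061 -0.3637  0.044 ]]
fryer min [0.672  0.1018 0.151 ] max [0.9451 0.3335 0.2518]
0.16 [0.6801 0.102  0.9095 0.3018] 133
0.19 [0.6741 0.102  0.9001 0.2988] 296
0.21 [0.6781 0.1024 0.9173 0.3319] 609
0.23 [0.6893 0.108  0.9411 0.3231] 3041
rect [[0.6719 0.102 ]
 [0.9451 0.1017]
 [0.9453 0.3333]
 [0.6721 0.3335]]
toaster min [ 0.6553 -0.2274  0.1202] max [ 0.9566 -0.0568  0.195 ]
0.13 [ 0.6621 -0.2119  0.9059 -0.0569] 125
0.16 [ 0.6661 -0.2266  0.9287 -0.058 ] 482
0.19 [ 0.6897 -0.2149  0.9402 -0.0683] 5114
rect [[ 0.6552 -0.0572]
 [ 0.6556 -0.2278]
 [ 0.9567 -0.2272]
 [ 0.9563 -0.0566]]
```

View pics/c1.png

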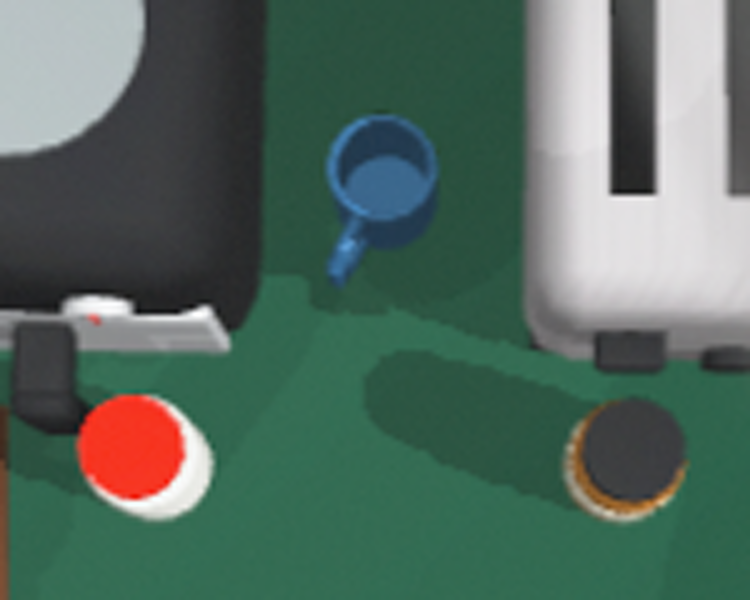

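View pics/c2.png

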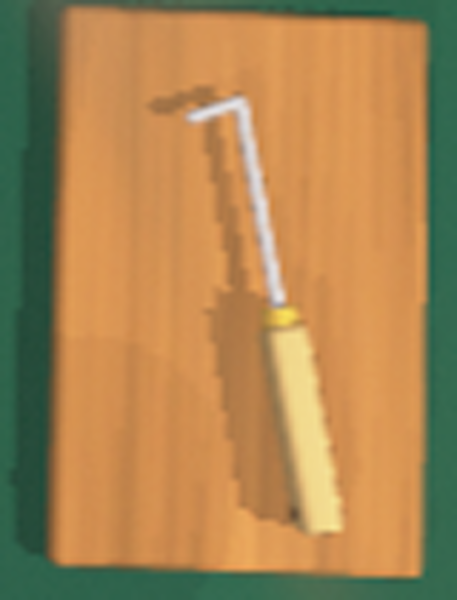

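The crops confirm the blue mug in the gap: rim centre at top pixel (226.4,128.6), handle end near (218,150). The hook's bend is at (347.6,202.7), its toe tip at (338.1,205.7) and the rod/handle joint at (353.9,238.4).

Run:
```python
from h import *
np.set_printoptions(precision=4,suppress=True)
t=load("top0.npz");H=hsv(t);S=H.shape[:2];W=cloud(t)
m=ray(t,[(226.4-.5,128.6-.5)],.092)[0]
print("mug",m)
for px,z in(((341,262),.072),((337,275),.06)):
    p=ray(t,[(150+px[0]/5-.5,95+px[1]/5-.5)],z)[0];d=p-m;print("handle",p,np.hypot(*d[:2]),np.arctan2(-d[1],-d[0]))
s=600/105
P=ray(t,[(305+x/s-.5,185+y/s-.5) for x,y in((243,101),(189,118),(279,300))],.031)
b=P[0]-0;d=P[0]-P[2];a=np.arctan2(d[1],d[0]);print("bend,tip,rodend",P,"yaw",a,np.hypot(*d[:2]))
top=ray(t,[(305+x/s-.5,185+y/s-.5) for x,y in((282,328),(322,530))],.044);print(top,np.arctan2(*(top[0]-top[1])[[1,0]]))
print("grip",P[0]-.175*np.array([np.cos(a),np.sin(a),0]))
# side check
s=load("side0.npz");Ws=cloud(s)
H2=hsv(s);wood=(H2[...,0]<30)&(Ws[...,2]>.038)&box(H2.shape[:2],295,135,345,160);q=Ws[wood];print("side hook handle",len(q),np.nanmean(q,0))
for n,bx,h in(("sugar",(212,225,245,245),.112),("coffee",(236,157,262,172),.112)):
    mm=(abs(Ws[...,2]-h)<.006)&box(H2.shape[:2],*bx);q=Ws[mm];print(n,(np.nanmin(q,0)+np.nanmax(q,0))/2)
# fryer handle
mm=(W[...,0]<.665)&(W[...,2]>.1)&box(S,145,150,172,190)&(H[...,2]<90);q=W[mm];print("fh",np.nanmin(q,0),np.nanmax(q,0))
# fryer front side cam
mm=box(H2.shape[:2],150,190,215,290)
q=Ws[mm];q=q[(q[:,2]>.02)&(q[:,2]<.2)]
for y in np.arange(.1,.36,.03):
    r=q[abs(q[:,1]-y)<.015]; 
    if len(r): print(round(y,2),np.percentile(r[:,0],[5,25,50]))
```

```text
mug [0.7809 0.03   0.092 ]
handle [0.7287 0.0544 0.072 ] 0.05766203776407969 -0.437883455219637
handle [0.7232 0.0573 0.06  ] 0.06391786014934997 -0.4423503572607405
bend,tip,rodend [[ 0.569  -0.3394  0.031 ]
 [ 0.5598 -0.3102  0.031 ]
 [ 0.4634 -0.3567  0.031 ]] yaw 0.16203354706813505 0.10699495309325499
[[ 0.449  -0.3544  0.044 ]
 [ 0.3446 -0.3733  0.044 ]] 0.17948120743265206
grip [ 0.3963 -0.3676  0.031 ]
side hook handle 144 [ 0.3967 -0.3617  0.0421]
sugar [0.6109 0.171  0.1108]
coffee [ 0.6106 -0.1137  0.1104]
fh [0.6268 0.1997 0.1055] [0.6649 0.2363 0.1354]
0.13 [0.6786 0.6789 0.6793]
0.16 [0.6725 0.679  0.6795]
0.19 [0.6715 0.6749 0.6796]
0.22 [0.6305 0.6489 0.6722]
0.25 [0.6296 0.6394 0.6738]
0.28 [0.6734 0.6804 0.681 ]
0.31 [0.6809 0.6828 0.6872]
0.34 [0.697  0.7042 0.7133]
```

step_arm(plan=[0,0,33,206,-325,0,60,0,0,33,206,-325,0,60,0,0,33,206,-325,0,60,0,0,33,206,-325,0,60,0,0,33,206,-325,0,60,0,0,33,206,-325,0,60,0,0,33,206,-325,0,60,0,0,33,206,-325,0,60,0,0,33,206,-325,0,60,0,0,33,206,-325,0,60])

```text
time_s: 0.93
position: [0.4518, 0.2472, 0.2358]
tool_rot: [0.0, -0.086, 0.996, -0.0]
force: [0.3, 0.5, 0.6]
finger_gap: 0.06
gripper_force: 0.0
```

step_arm(plan=[0,0,0,-20,-350,-30,60,0,0,0,-20,-350,-30,60,0,0,0,-20,-350,-30,60,0,0,0,-20,-350,-30,60,0,0,0,-20,-350,-30,60,0,0,0,-20,-350,-30,60,0,0,0,-20,-350,-30,60,0,0,0,-20,-350,-30,60,0,0,0,-20,-350,-30,60,0,0,0,-50,-614,-100,60,0,0,0,-50,-614,-100,60,0,0,0,-50,-614,-100,60])

```text
time_s: 1.93
position: [0.4162, -0.2216, 0.1737]
tool_rot: [0.0, -0.087, 0.996, -0.0]
force: [1.5, 0.3, 0.5]
finger_gap: 0.06
gripper_force: 0.0
```

step_arm(plan=[0,0,0,-19,-143,-84,60,0,0,0,-19,-143,-84,60,0,0,0,-19,-143,-84,60,0,0,0,-19,-143,-84,60,0,0,0,-19,-143,-84,60,0,0,0,-19,-143,-84,60,0,0,0,-19,-143,-84,60])

```text
time_s: 2.52
position: [0.3975, -0.3624, 0.0898]
tool_rot: [-0.0, -0.087, 0.996, 0.001]
force: [-0.8, -0.3, -0.0]
finger_gap: 0.0598
gripper_force: 0.0
```

Run:
```python
from workcell import *
import cv2
print(get_obs()["position"])
c=camera("top")["image"][175:300,290:400];s=camera("side")["image"][110:200,230:370]
import numpy as np
a=cv2.resize(c,(528,600));b=cv2.resize(s,(272,175));o=np.zeros((600,800,3),np.uint8);o[:,:528]=a;o[:175,528:]=b;cv2.imwrite("pics/g1.png",o)
```

```text
[ 0.39746059 -0.36240086  0.08984764]
```

View pics/g1.png

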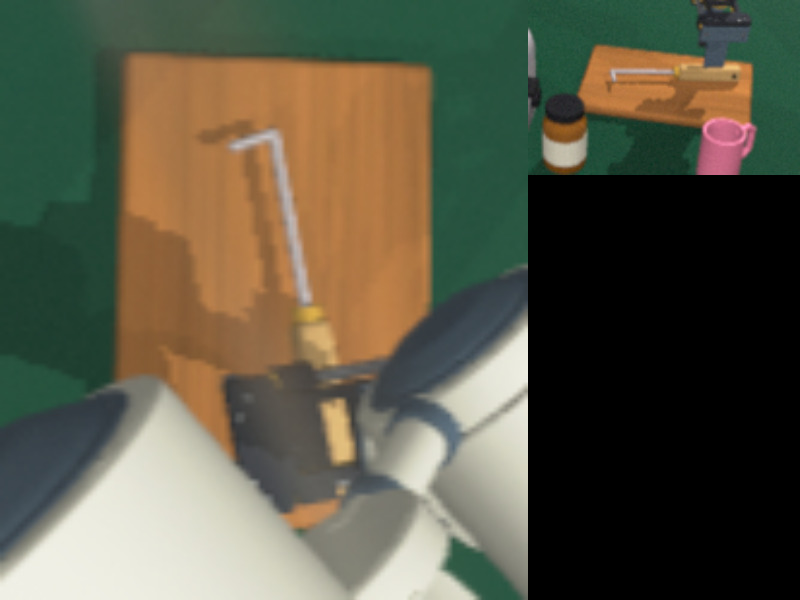

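The hand is straddling the wooden handle (handle at crop (315,340) to (345,460)), so I go down and grip.

step_arm(plan=[0,0,0,0,-2,-25,60,0,0,0,0,-2,-46,60,0,0,0,0,-2,-46,60,0,0,0,0,-2,-46,18,0,0,0,0,-2,-46,18,0,0,0,0,-2,-46,18,0,0,0,0,-2,-46,18,0,0,0,0,-2,-46,18,0,0,0,0,-2,-46,18,0,0,0,0,-2,-46,18,0,0,0,0,-2,-46,18], grip_force=40)

```text
time_s: 3.53
position: [0.398, -0.3652, 0.0446]
tool_rot: [0.0, -0.087, 0.996, -0.0]
force: [-0.3, 1.2, 8.3]
finger_gap: 0.0218
gripper_force: 39.9
```

step_arm(plan=[0,0,0,0,0,40,18,0,0,0,0,0,80,18,0,0,0,0,0,120,18,0,0,0,0,0,155,18,0,0,-5,10,40,155,18,0,0,-10,20,80,155,18,0,0,-10,30,120,155,18,0,0,-10,40,160,155,18,0,0,-10,50,200,155,18,0,0,-10,52,240,155,18,0,0,-10,52,280,155,18,0,0,-10,52,320,155,18])

```text
time_s: 4.53
position: [0.4493, -0.043, 0.1991]
tool_rot: [-0.0, 0.0, 1.0, 0.0]
force: [1.5, 0.7, -2.0]
finger_gap: 0.0218
gripper_force: 39.9
```

step_arm(plan=[0,0,0,0,40,0,18,0,0,0,0,56,0,18,0,0,0,0,56,-40,18,0,0,0,0,56,-80,18,0,0,0,0,56,-100,18,0,0,0,0,56,-100,18])

```text
time_s: 5.03
position: [0.4474, 0.0115, 0.096]
tool_rot: [-0.003, 0.0, 1.0, 0.0]
force: [-1.6, 0.2, -1.5]
finger_gap: 0.0219
gripper_force: 39.9
```

Run:
```python
from workcell import *
from h import *
print(get_obs()["position"],get_obs()["tool_rot"],get_obs()["time_s"],get_obs()["finger_gap"])
t=camera("top");np.savez("top1.npz",**t);s=camera("side");np.savez("side1.npz",**s)
a=cv2.resize(t["image"][90:240,160:310],(600,600),interpolation=cv2.INTER_CUBIC);b=cv2.resize(s["image"][100:300,180:380],(200,200))
o=np.zeros((600,800,3),np.uint8);o[:,:600]=a;o[:200,600:]=b;cv2.imwrite("pics/g2.png",o)
```

```text
[0.44741993 0.01151507 0.09595866] [-3.11023006e-03  6.36035313e-05  9.99995106e-01  3.32287653e-04] 5.0333 0.021903236648927283
```

View pics/g2.png

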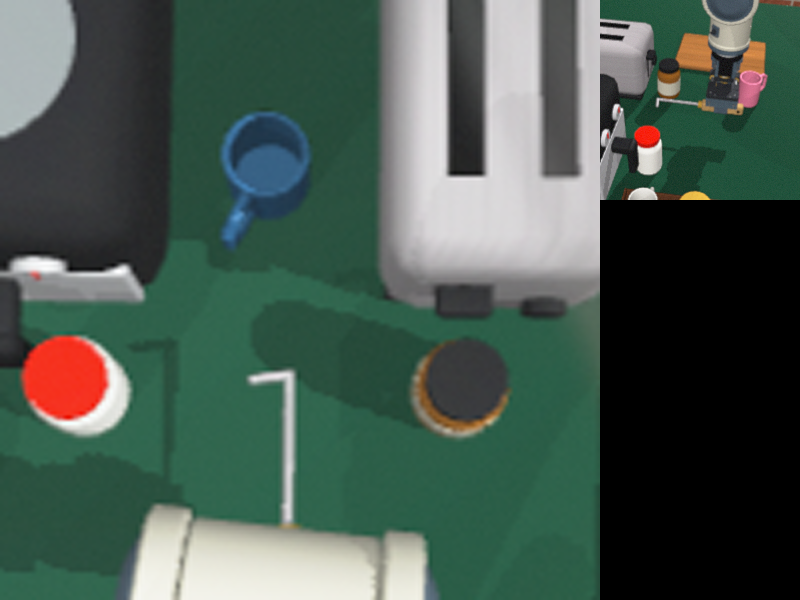

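The top view shows the hook pointing straight ahead with its bend at pixel (232.2,183.5), and the mug rim centre at (226.4,129.3).

Run:
```python
from h import *
np.set_printoptions(precision=4,suppress=True)
t=load("top1.npz");W=cloud(t);s=load("side1.npz");Ws=cloud(s)
for n,w in(("top",W),("side",Ws)):
    k=(w[...,2]>.06)&(w[...,2]<.11)&(w[...,0]>.51)&(w[...,0]<.65)&(w[...,1]>-.02)&(w[...,1]<.06)
    q=w[k]
    print(n,len(q))
    for x in np.arange(.52,.64,.02):
        r=q[abs(q[:,0]-x)<.01]
        if len(r): print(round(x,2),len(r),np.median(r,0),r.max(0))
    print(q.max(0))
print(ray(t,[(231.7,183),(222,184.5),(231.9,218)],.083))
```

```text
top 134
0.52 19 [0.5207 0.0103 0.0843] [0.5295 0.0133 0.0876]
0.54 21 [0.541  0.0105 0.0841] [0.5498 0.0135 0.0863]
0.56 18 [0.56   0.0106 0.0839] [0.567  0.0135 0.0882]
0.58 21 [0.5789 0.0107 0.0819] [0.588  0.0138 0.0845]
0.6 21 [0.5993 0.0109 0.084 ] [0.6081 0.0139 0.0884]
0.62 34 [0.6169 0.0197 0.0833] [0.623  0.0402 0.0886]
[0.623  0.0402 0.0886]
side 124
0.52 21 [0.5185 0.0148 0.0853] [0.5296 0.0186 0.0902]
0.54 18 [0.5385 0.0153 0.0854] [0.5482 0.0182 0.0881]
0.56 21 [0.559  0.0148 0.0845] [0.5696 0.0173 0.0885]
0.58 19 [0.5805 0.0153 0.0851] [0.5891 0.0184 0.0891]
0.6 19 [0.6001 0.0152 0.0852] [0.6088 0.0175 0.0866]
0.62 26 [0.615  0.028  0.0849] [0.6198 0.0426 0.0887]
[0.6198 0.0426 0.0902]
[[0.6199 0.0119 0.083 ]
 [0.6153 0.0402 0.083 ]
 [0.5179 0.0106 0.083 ]]
```

step_arm(plan=[0,0,0,0,-4,-20,18,0,0,0,20,-4,-30,18,0,0,0,50,-4,-30,18,0,0,0,80,-4,-30,18,0,0,0,100,-4,-30,18,0,0,0,112,-4,-30,18,0,0,0,118,-4,-30,18,0,0,0,120,-4,-30,18,0,0,0,120,-4,-30,18])

```text
time_s: 5.88
position: [0.5699, 0.007, 0.0701]
tool_rot: [0.001, 0.0, 1.0, -0.0]
force: [-0.2, -0.9, -1.7]
finger_gap: 0.022
gripper_force: 39.9
```

Run:
```python
from workcell import *
from h import *
print(get_obs()["position"],get_obs()["tool_rot"],get_obs()["time_s"],get_obs()["force"])
t=camera("top");np.savez("top2.npz",**t)
a=cv2.resize(t["image"][110:185,190:290],(800,600),interpolation=cv2.INTER_CUBIC);cv2.imwrite("pics/g3.png",a)
```

```text
[0.5699247  0.00701805 0.07012521] [ 5.24002131e-04  2.42430940e-04  9.99999832e-01 -4.71423968e-05] 5.8833 [-0.22258988 -0.92863344 -1.72949069]
```

View pics/g3.png

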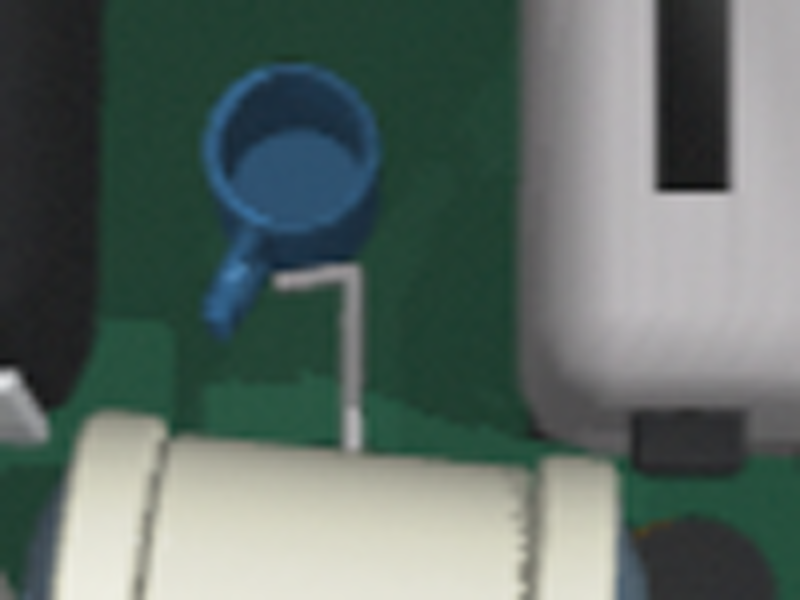

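The bend is at crop (353,266), and the toe clears both the mug body and the handle bar, whose centre is near (222,308). I slide the toe through the handle, then pull slowly.

step_arm(plan=[0,0,0,1,8,-6,18,0,0,0,1,16,-6,18,0,0,0,1,24,-6,18,0,0,0,1,32,-6,18,0,0,0,1,38,-6,18,0,0,0,1,38,-6,18])

```text
time_s: 6.43
position: [0.5706, 0.0467, 0.0631]
tool_rot: [-0.0, -0.0, 1.0, 0.0]
force: [-1.0, -0.8, -0.9]
finger_gap: 0.0218
gripper_force: 39.9
```

step_arm(plan=[0,0,0,-3,0,0,18,0,0,0,-6,0,0,18,0,0,0,-9,0,0,18,0,0,0,-12,0,0,18,0,0,0,-16,0,0,18,0,0,0,-20,0,0,18])

```text
time_s: 6.93
position: [0.5505, 0.0449, 0.0631]
tool_rot: [0.0, 0.0, 1.0, -0.0]
force: [0.8, -0.7, -1.9]
finger_gap: 0.0218
gripper_force: 39.9
```

Run:
```python
from workcell import *
from h import *
print(get_obs()["position"],get_obs()["tool_rot"],get_obs()["time_s"],get_obs()["force"])
t=camera("top");np.savez("top2.npz",**t)
a=cv2.resize(t["image"][110:185,190:290],(800,600),interpolation=cv2.INTER_CUBIC);cv2.imwrite("pics/g4.png",a)
```

```text
[0.55046818 0.04488248 0.06310022] [ 1.05187839e-04  3.78740156e-04  9.99999923e-01 -1.98564337e-05] 6.9333 [ 0.81067793 -0.70344148 -1.93396469]
```

View pics/g4.png

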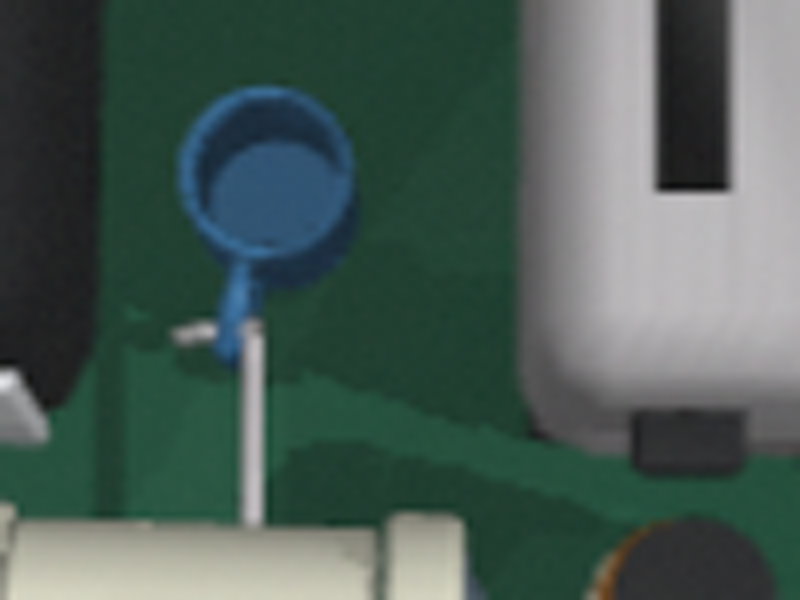

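The toe is through the handle (crop (195,332) to (255,325)) and the mug is following upright. I keep pulling.

step_arm(plan=[0,0,0,-6,0,0,18,0,0,0,-13,0,0,18,0,0,0,-20,0,0,18,0,0,0,-28,0,0,18,0,0,0,-36,0,0,18,0,0,0,-44,0,0,18,0,0,0,-52,0,0,18,0,0,0,-60,0,0,18,0,0,0,-68,0,0,18,0,0,0,-76,0,0,18,0,0,0,-84,0,0,18,0,0,0,-92,0,0,18])

```text
time_s: 7.98
position: [0.458, 0.0451, 0.0631]
tool_rot: [0.0, 0.0, 1.0, -0.0]
force: [1.5, 0.4, -2.1]
finger_gap: 0.0216
gripper_force: 39.9
```

step_arm(plan=[0,0,0,-8,0,0,18,0,0,0,-16,0,0,18,0,0,0,-24,0,0,18,0,0,0,-32,0,0,18,0,0,0,-40,0,0,18,0,0,0,-48,0,0,18,0,0,0,-56,0,0,18,0,0,0,-64,0,0,18,0,0,0,-72,0,0,18,0,0,0,-80,0,0,18,0,0,0,-88,0,0,18,0,0,0,-94,0,0,18])

```text
time_s: 8.98
position: [0.3637, 0.0451, 0.0631]
tool_rot: [-0.0, 0.0, 1.0, -0.0]
force: [0.8, 0.2, -2.1]
finger_gap: 0.0219
gripper_force: 39.9
```

step_arm(plan=[0,0,0,-4,0,0,18,0,0,0,-6,0,0,18,0,0,0,-6,0,0,18,0,0,0,-6,0,0,18,0,0,0,-6,0,0,18])

```text
time_s: 9.4
position: [0.3592, 0.0451, 0.0631]
tool_rot: [0.0, 0.0, 1.0, -0.0]
force: [0.8, -0.1, -0.7]
finger_gap: 0.0218
gripper_force: 39.9
```

Run:
```python
from workcell import *
from h import *
np.set_printoptions(precision=4,suppress=True)
print(get_obs()["position"],get_obs()["time_s"],get_obs()["force"])
t=camera("top");np.savez("top3.npz",**t);s=camera("side");np.savez("side3.npz",**s)
H=hsv(t);W=cloud(t);m=(H[...,0]>95)&(H[...,0]<125)&(H[...,1]>120)&(abs(W[...,2]-.092)<.006)
q=W[m];q=q[(abs(q[:,0]-.6)<.15)&(abs(q[:,1]-.05)<.12)];print("rim",len(q),(q.min(0)+q.max(0))/2,q.min(0),q.max(0))
a=cv2.resize(t["image"][120:270,170:320],(600,600),interpolation=cv2.INTER_CUBIC);b=cv2.resize(s["image"][100:300,180:380],(200,200))
o=np.zeros((600,800,3),np.uint8);o[:,:600]=a;o[:200,600:]=b;cv2.imwrite("pics/g5.png",o)
```

```text
[0.3592 0.0451 0.0631] 9.4 [ 0.8232 -0.1312 -0.742 ]
rim 93 [0.5824 0.0496 0.0922] [0.5517 0.0192 0.0865] [0.613  0.0801 0.0979]
```

View pics/g5.png

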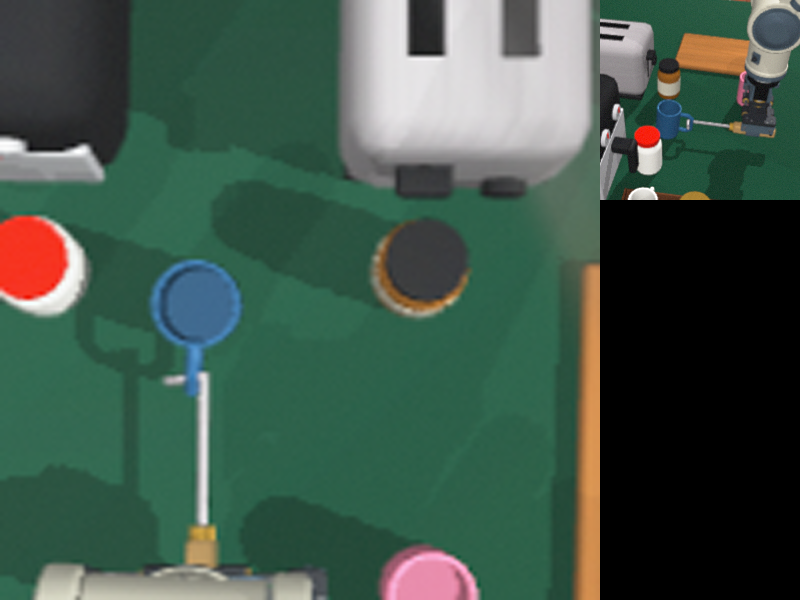

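The mug now stands in front of the appliances: rim centre at crop (196,304), about (0.582, 0.050) m. I unhook to the right, lift, and carry the hook back.

step_arm(plan=[0,0,0,4,0,0,18,0,0,0,8,0,0,18,0,0,0,8,-8,0,18,0,0,0,8,-18,0,18,0,0,0,8,-28,0,18,0,0,0,8,-38,0,18,0,0,0,8,-48,0,18,0,0,0,8,-54,0,18,0,0,0,8,-54,35,18,0,0,0,8,-54,75,18,0,0,0,8,-54,115,18,0,0,0,8,-54,137,18])

```text
time_s: 10.5
position: [0.3673, -0.0092, 0.2035]
tool_rot: [0.001, 0.0, 1.0, -0.0]
force: [1.3, -0.7, -2.2]
finger_gap: 0.0219
gripper_force: 39.9
```

step_arm(plan=[0,0,3,30,-40,0,18,0,0,6,50,-80,0,18,0,0,10,60,-120,0,18,0,0,10,60,-160,0,18,0,0,10,50,-200,0,18,0,0,10,45,-240,0,18,0,0,10,40,-280,0,18,0,0,10,35,-320,0,18,0,0,10,31,-356,0,18,0,0,10,31,-356,0,18])

```text
time_s: 11.33
position: [0.3968, -0.3717, 0.2]
tool_rot: [0.0, -0.085, 0.996, -0.002]
force: [-1.0, 0.4, -1.5]
finger_gap: 0.0219
gripper_force: 39.9
```

step_arm(plan=[0,0,0,1,6,-40,18,0,0,0,1,6,-80,18,0,0,0,1,6,-115,18,0,0,0,1,6,-140,18,0,0,0,1,6,-150,18,0,0,0,1,6,-154,18,0,0,0,1,6,-154,18,0,0,0,1,6,-154,18])

```text
time_s: 12.0
position: [0.3992, -0.3595, 0.0471]
tool_rot: [0.0, -0.087, 0.996, -0.001]
force: [-0.1, 0.1, -1.9]
finger_gap: 0.0217
gripper_force: 40.0
```

step_arm(plan=[0,0,0,0,0,0,40,0,0,0,0,0,0,50,0,0,0,0,0,0,50,0,0,0,0,0,0,50,0,0,0,0,0,10,50,0,0,0,0,0,40,50,0,0,0,0,0,80,50,0,0,0,0,0,120,50,0,0,0,0,0,155,50])

```text
time_s: 12.75
position: [0.3987, -0.3587, 0.2043]
tool_rot: [0.0, -0.087, 0.996, -0.0]
force: [0.9, -0.8, 0.2]
finger_gap: 0.0498
gripper_force: 0.0
```

Run:
```python
from workcell import *
from h import *
np.set_printoptions(precision=4,suppress=True)
print(get_obs()["position"],get_obs()["time_s"],get_obs()["force"])
s=camera("side");W=cloud(s);H=hsv(s);S=H.shape[:2]
k=(W[...,2]>.036)&(W[...,2]<.06)&(W[...,0]>.3)&(W[...,0]<.6)&(W[...,1]<-.25)&(W[...,1]>-.45);q=W[k];print("hook",len(q),q.min(0),q.max(0),np.percentile(q[:,2],[50,90]))
t=camera("top");W=cloud(t);H=hsv(t);m=(H[...,0]>95)&(H[...,0]<125)&(H[...,1]>120)&(abs(W[...,2]-.092)<.006)
q=W[m];q=q[(abs(q[:,0]-.6)<.15)&(abs(q[:,1]-.05)<.12)];print("rim",len(q),(q.min(0)+q.max(0))/2)
mm=m&(abs(W[...,1]-.05)<.12)
c=cv2.convexHull(np.argwhere(mm)[:,::-1].astype(np.int32));print(ray(t,[cv2.fitEllipse(c)[0]],.092))
b=(H[...,0]>95)&(H[...,0]<125)&(H[...,1]>120)&(W[...,2]>.03)&(W[...,2]<.085)&(W[...,0]<.55)&(W[...,0]>.45)&(abs(W[...,1]-.05)<.08)
q=W[b];print("handle",len(q),q.min(0),q.max(0),np.median(q,0))
```

```text
[ 0.3987 -0.3587  0.2043] 12.75 [ 0.858  -0.8474  0.2197]
hook 156 [ 0.3422 -0.3705  0.036 ] [ 0.5626 -0.3187  0.0467] [0.0416 0.0445]
rim 87 [0.5884 0.0497 0.092 ]
[[0.5888 0.0488 0.092 ]]
handle 33 [0.5215 0.0482 0.0503] [0.5498 0.0576 0.0838] [0.535  0.0512 0.0786]
```

step_arm(plan=[0,0,-5,17,37,0,91,0,0,-10,34,74,0,91,0,0,-10,51,111,0,91,0,0,-10,68,148,0,91,0,0,-10,85,185,0,91,0,0,-10,102,222,0,91,0,0,-10,119,259,0,91,0,0,-10,136,296,0,91,0,0,-10,153,333,0,91,0,0,-10,170,370,0,91,0,0,-10,189,408,0,91,0,0,-10,189,408,0,91])

```text
time_s: 13.85
position: [0.5898, 0.055, 0.2014]
tool_rot: [0.001, -0.002, 1.0, 0.001]
force: [-1.5, 0.2, -0.0]
finger_gap: 0.091
gripper_force: 0.0
```

step_arm(plan=[0,0,0,0,0,-30,91,0,0,0,0,0,-60,91,0,0,0,0,0,-60,91,0,0,0,0,0,-60,91])

```text
time_s: 14.18
position: [0.5868, 0.0491, 0.1407]
tool_rot: [-0.002, 0.0, 1.0, 0.0]
force: [0.3, -0.4, 0.1]
finger_gap: 0.0913
gripper_force: 0.0
```

step_arm(plan=[0,0,0,1,0,-20,91,0,0,0,1,0,-45,91,0,0,0,1,0,-71,91,0,0,0,1,0,-71,91,0,0,0,1,0,-71,70,0,0,0,1,0,-71,60,0,0,0,1,0,-71,58,0,0,0,1,0,-71,58,0,0,0,1,0,-71,58,0,0,0,1,0,-71,58,0,0,0,1,0,-71,58], grip_force=25)

```text
time_s: 15.1
position: [0.5896, 0.0491, 0.0716]
tool_rot: [0.001, 0.0, 1.0, -0.0]
force: [-0.9, 0.0, 12.8]
finger_gap: 0.0645
gripper_force: 25.0
```

Run:
```python
from workcell import *
from h import *
np.set_printoptions(precision=4,suppress=True)
o=get_obs();print(o["position"],o["finger_gap"],o["gripper_force"],o["force"])
s=camera("side");cv2.imwrite("pics/g6.png",cv2.resize(s["image"][130:330,180:380],(600,600),interpolation=cv2.INTER_CUBIC))
t=camera("top");W=cloud(t);H=hsv(t);S=H.shape[:2]
for n,b,h in(("sugar",(160,165,200,205),.112),("coffee",(258,168,295,205),.112)):
    k=(abs(W[...,2]-h)<.012)&box(S,*b);print(n,np.nanmedian(W[k],0),k.sum())
c=load("top0.npz");H=hsv(c)
k=((H[...,1]>50)&(H[...,2]>150)&box(S,110,250,150,286)).astype(np.uint8)
cc,_=cv2.findContours(k,0,1);cc=max(cc,key=cv2.contourArea);print("coaster",cv2.boundingRect(cc),ray(c,[cv2.fitEllipse(cv2.convexHull(cc))[0]],.011))
s0=load("side0.npz");H=hsv(s0);k=((H[...,0]>8)&(H[...,0]<30)&(H[...,1]>60)&(H[...,2]>150)&box(S,298,310,350,360)).astype(np.uint8)
cc,_=cv2.findContours(k,0,1);cc=max(cc,key=cv2.contourArea);print("coaster side",cv2.boundingRect(cc),ray(s0,[cv2.fitEllipse(cv2.convexHull(cc))[0]],.011))
```

```text
[0.5896 0.0491 0.0716] 0.0644803965699384 25.001596128568053 [-0.8514  0.0403 12.795 ]
sugar [0.6159 0.189  0.1115] 125
coffee [ 0.6132 -0.1178  0.1115] 332
coaster (110, 252, 35, 32) [[0.3658 0.3283 0.011 ]]
coaster side (301, 314, 45, 41) [[0.3664 0.3284 0.011 ]]
```

View pics/g6.png

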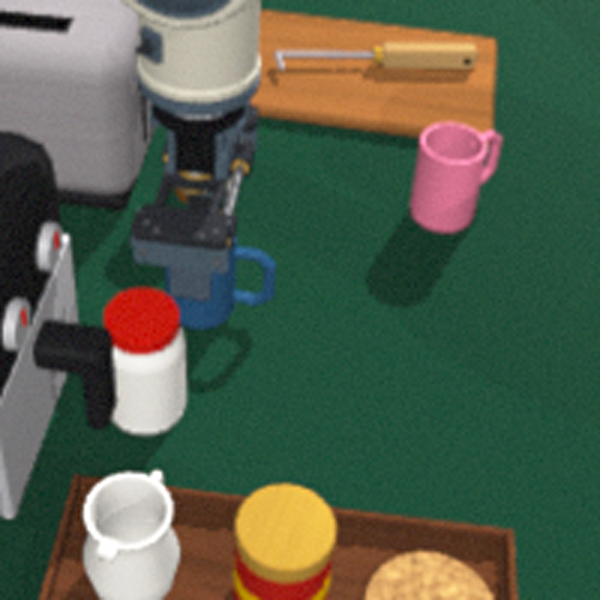

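The fingers are holding the mug at crop (200,280) with the handle free at (255,275), and the hook is lying on the board. I lift and carry the mug to the coaster.

step_arm(plan=[0,0,0,0,0,10,58,0,0,0,0,0,40,58,0,0,0,0,0,75,58,0,0,0,0,0,110,58,0,0,0,0,0,135,58,0,0,0,0,0,140,58,0,0,0,-22,28,140,58,0,0,0,-44,56,140,58,0,0,0,-66,84,140,58,0,0,0,-88,112,140,58,0,0,0,-110,140,140,58,0,0,0,-132,168,140,58])

```text
time_s: 16.2
position: [0.455, 0.218, 0.2098]
tool_rot: [-0.0, 0.0, 1.0, -0.0]
force: [0.2, 1.1, -1.7]
finger_gap: 0.0645
gripper_force: 25.0
```

step_arm(plan=[0,0,0,-22,28,0,58,0,0,0,-44,56,0,58,0,0,0,-66,84,0,58,0,0,0,-80,102,0,58,0,0,0,-90,111,0,58,0,0,0,-90,111,0,58,0,0,0,-90,111,0,58])

```text
time_s: 16.78
position: [0.3661, 0.3282, 0.2099]
tool_rot: [-0.0, -0.001, 1.0, -0.0]
force: [0.0, -0.5, -2.8]
finger_gap: 0.0645
gripper_force: 25.0
```

Run:
```python
from workcell import *
from h import *
np.set_printoptions(precision=4,suppress=True)
o=get_obs();print(o["position"],o["tool_rot"],o["finger_gap"],o["gripper_force"],o["force"])
t=camera("side");np.savez("side4.npz",**t);W=cloud(t);H=hsv(t);b=(H[...,0]>95)&(H[...,0]<125)&(H[...,1]>120)&(abs(W[...,0]-.36)<.15)&(abs(W[...,1]-.33)<.1)
q=W[b];print(len(q),q.min(0),q.max(0),np.percentile(q,[1,50,99],axis=0))
```

```text
[0.3661 0.3282 0.2099] [-0.0002 -0.0006  1.     -0.0003] 0.06453609082175076 24.999786531552672 [ 0.0268 -0.4825 -2.7538]
498 [0.2971 0.2925 0.1422] [0.4036 0.4036 0.3772] [[0.2984 0.3    0.1449]
 [0.3628 0.3523 0.1698]
 [0.3957 0.3703 0.3712]]
```

step_arm(plan=[0,0,0,2,0,-35,58,0,0,0,2,0,-70,58,0,0,0,2,0,-95,58,0,0,0,2,0,-112,58,0,0,0,2,0,-120,58,0,0,0,2,0,-124,58,0,0,0,2,0,-125,58,0,0,0,2,0,-125,58])

```text
time_s: 17.5
position: [0.3694, 0.3281, 0.0857]
tool_rot: [0.0, 0.0, 1.0, 0.0]
force: [0.4, -0.2, -2.1]
finger_gap: 0.0646
gripper_force: 25.0
```

step_arm(plan=[0,0,0,0,0,-1,58,0,0,0,0,0,-2,58,0,0,0,0,0,-2,58])

```text
time_s: 17.75
position: [0.369, 0.3283, 0.0836]
tool_rot: [0.0, 0.0, 1.0, 0.0]
force: [-0.4, -0.0, -2.5]
finger_gap: 0.0647
gripper_force: 25.0
```

Not touching yet; another 1–2 mm.

step_arm(plan=[0,0,0,-2,0,-1,58,0,0,0,-2,0,-1,58,0,0,0,-2,0,-1,58])

```text
time_s: 18.0
position: [0.3674, 0.3285, 0.0827]
tool_rot: [0.001, 0.0, 1.0, 0.0]
force: [3.4, -1.5, 6.3]
finger_gap: 0.0647
gripper_force: 25.0
```

step_arm(plan=[0,0,0,0,0,-1,58,0,0,0,0,0,-1,58])

```text
time_s: 18.17
position: [0.3675, 0.3285, 0.0823]
tool_rot: [0.001, 0.0, 1.0, 0.001]
force: [0.2, -3.5, 22.6]
finger_gap: 0.0647
gripper_force: 25.0
```

The mug is seated, so I release slowly and rise.

step_arm(plan=[0,0,0,0,0,1,66,0,0,0,0,0,1,74,0,0,0,0,0,1,91,0,0,0,0,0,1,91,0,0,0,0,0,1,91,0,0,0,0,0,1,91,0,0,0,0,0,20,91,0,0,0,0,0,50,91,0,0,0,0,0,90,91,0,0,0,0,0,130,91,0,0,0,0,0,160,91,0,0,0,0,0,160,91])

```text
time_s: 19.17
position: [0.3687, 0.3296, 0.2467]
tool_rot: [0.004, 0.0, 1.0, 0.002]
force: [1.3, 0.9, 0.8]
finger_gap: 0.0909
gripper_force: 0.0
```

step_arm(plan=[0,0,0,20,-40,0,91,0,0,0,40,-80,0,91,0,0,0,60,-115,0,91,0,0,0,80,-150,0,91,0,0,0,80,-150,0,91,0,0,0,80,-150,0,91])

```text
time_s: 19.67
position: [0.4476, 0.1762, 0.2407]
tool_rot: [-0.0, 0.002, 1.0, -0.0]
force: [-0.3, -0.5, -0.3]
finger_gap: 0.0912
gripper_force: 0.0
```

Run:
```python
from workcell import *
from h import *
np.set_printoptions(precision=4,suppress=True)
print(get_obs()["position"],get_obs()["time_s"])
t=camera("top");W=cloud(t);H=hsv(t);S=H.shape[:2]
m=(H[...,0]>95)&(H[...,0]<125)&(H[...,1]>120)&(abs(W[...,2]-.103)<.007)&(abs(W[...,0]-.36)<.1)&(abs(W[...,1]-.33)<.1)
q=W[m];c=cv2.convexHull(np.argwhere(m)[:,::-1].astype(np.int32));print("rim",len(q),(q.min(0)+q.max(0))/2,ray(t,[cv2.fitEllipse(c)[0]],.103),"z",np.median(q[:,2]))
n=np.linalg.lstsq(np.c_[q[:,:2],np.ones(len(q))],q[:,2],rcond=None)[0];print("tilt",n[:2])
for n,b,h in(("sugar",(160,165,200,205),.112),("jug",(105,178,145,210),.085),("tin",(103,216,140,250),.092)):
    print(n,np.nanmedian(W[(abs(W[...,2]-h)<.012)&box(S,*b)],0))
```

```text
[0.4476 0.1762 0.2407] 19.6667Traceback (most recent call last):
  File "<stdin>", line 7, in <module>
cv2.error: OpenCV(4.12.0) /io/opencv/modules/imgproc/src/shapedescr.cpp:361: error: (-201:Incorrect size of input array) There should be at least 5 points to fit the ellipse in function 'fitEllipseNoDirect'
```

step_arm(plan=[0,0,0,30,-40,0,91,0,0,0,50,-80,0,91,0,0,0,50,-120,0,91,0,0,0,50,-160,0,91,0,0,0,50,-160,0,91,0,0,0,50,-160,0,91])

```text
time_s: 20.22
position: [0.4965, 0.0173, 0.2408]
tool_rot: [-0.0, 0.001, 1.0, 0.0]
force: [-0.2, 1.5, -0.9]
finger_gap: 0.091
gripper_force: 0.0
```

Run:
```python
from workcell import *
from h import *
np.set_printoptions(precision=4,suppress=True)
for nm in("top","side"):
    t=camera(nm);W=cloud(t);H=hsv(t);S=H.shape[:2]
    bl=(H[...,0]>95)&(H[...,0]<125)&(H[...,1]>110)&(abs(W[...,0]-.36)<.1)&(abs(W[...,1]-.33)<.1)
    m=bl&(abs(W[...,2]-.103)<.007)
    q=W[m];print(nm,bl.sum(),len(q))
    if len(q)>9:
        c=cv2.convexHull(np.argwhere(m)[:,::-1].astype(np.int32));print("rim",(q.min(0)+q.max(0))/2,ray(t,[cv2.fitEllipse(c)[0]],.103),"z",np.median(q[:,2]))
        n=np.linalg.lstsq(np.c_[q[:,:2],np.ones(len(q))],q[:,2],rcond=None)[0];print("tilt",n[:2])
    if nm=="top":
        for n,b,h in(("sugar",(160,165,200,205),.112),("jug",(105,178,145,210),.085),("tin",(103,216,140,250),.092)):
            print(n,np.nanmedian(W[(abs(W[...,2]-h)<.012)&box(S,*b)],0))
    cv2.imwrite(f"pics/f_{nm}.png",t["image"])
```

```text
top 595 108
rim [0.3674 0.3284 0.1022] [[0.3672 0.3272 0.103 ]] z 0.10194171700413046
tilt [ 0.0273 -0.0159]
sugar [0.6155 0.1702 0.1117]
jug [0.5882 0.343  0.0875]
tin [0.4789 0.3277 0.0968]
side 1489 270
rim [0.3551 0.3305 0.1014] [[0.359  0.3337 0.103 ]] z 0.10215849100087682
tilt [-0.0036  0.008 ]
```

View pics/f_side.png

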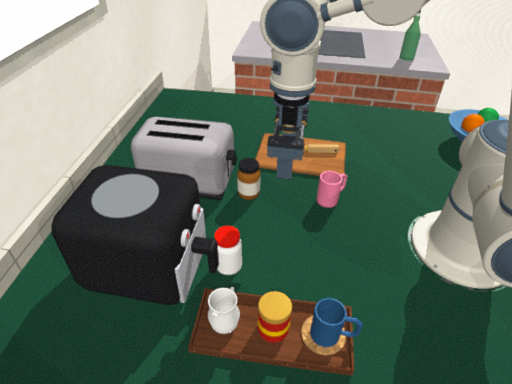

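The mug stands upright on the coaster at (328,323), within 2 mm of its centre by the top view. The hook handle is on the board at (322,150) and nothing else has moved. I'm handing in.

```bash
python3 -c "
from workcell import *
print(hand_in())"
```

```text
the job is handed in; nothing more can be done
None
```

The job is handed in at about 20 s of the 72 s allowed: the mug was hooked out of the gap, the hook lies back on the board, and the mug stands upright on the coaster within about 2 mm of its centre by the top camera; the judge returned no verdict.

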